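Switch on the induction plate and run its power lever up to boil

TASK

Get the chai pan heating: first switch the induction plate on by pressing down the raised near end of its toggle rocker until it snaps over, then push the power lever along its slot, past the first (simmer) click to the second and last stop (boil), and leave it there. Use fingertips or the outside of the fingers only: do not pinch the lever's knob, do not move the lever before the plate is on, and leave the saucepan, the glasses and the spice tin where they stand.

Things in the scene. Friction and masses are not known exactly. Their poses are not given: they have to be found in the camera images.
- plate: White induction plate fixed on the counter, 380 mm deep (local x, to the back) by 340 wide (local y, to the left), origin under its centre. Its front control panel, 56 mm above the counter, carries lever gate and toggle side by side, 135 mm in front of the centre, 80 mm left and right; which is left varies. The dark hob behind (60 mm up) carries the saucepan.
- gate: Flat aluminium plate of the power lever, 58 mm (local x) by 136 mm (local y) by 8 mm thick, fixed on the control panel. Origin under its centre (56 mm above the counter), axes parallel to the plate's. An 86 mm dark slot runs along local y; three ticks beside it, 30 mm apart and longer to the left, mark off, simmer, boil.
- power_lever (a joint): Lever travel along the gate's local +y (robot's left), m: 0 off (the start), 0.030 simmer (first click), 0.060 boil (second click, end stop). Sprung detents: about 7 N to leave off or simmer; let go between clicks it snaps to the nearer one (beyond about 0.048, to boil).
- lever_knob (a point): Centre of the lever's upright black knob, moving with it: 32 mm (local x) by 18 mm (local y, sliding direction) by 30 mm tall. At off it stands 30 mm right of the gate's centre. The gate's flat top lies 20 mm below this point and ends 38 mm right of it; the toggle, if on the right, has its base 102 mm to the right. Axes as the gate's.
- toggle (a joint): Angle of the toggle rocker in rad: 0 off (near end raised 10 degrees), 0.36 on (near end down). Sprung to snap over beyond 0.18; pressed at its near end it takes about 5 N to turn.
- toggle_press (a point): Where to press down: on the toggle's top face, 7 mm in from its near (robot-side) end; moves with it. The rocker is a black slab 50 mm (local x) by 34 by 8 mm, pivoted at its middle 18 mm above the panel on a 72 x 56 mm aluminium base, 8 mm thick. This point is 25 mm above the panel at off and goes down 6 mm.
- saucepan: Steel saucepan, 160 mm across, 85 mm tall, black handle (to 225 mm from its centre, 70 mm up) towards local +x, standing on the hob its centre about 195 mm behind the controls (give or take 10 mm). Origin under its centre. Not to be moved.
- glass1: Small chai glass, 66 mm across, 88 mm tall, on the counter left of the plate. Origin under its centre. Not to be moved.
- glass2: A second chai glass like the first, farther left. Not to be moved.
- spice_tin: Closed orange spice tin, 92 mm across, 112 mm tall, on the counter right of the plate. Origin under its centre. Not to be moved.

How it is judged:
By the outcome, as a careful person would: the job done as asked, in the order asked, and still so for the second after the job is handed in, with the robot touching nothing.
It also fails if it takes over 35 s, if anything falls off the work surface, if the arm or the gripper's body presses on something with over 40 N, if the wrist force passes 120 N, or if a joint passes its speed limit or range.

ROBOT

A 6-joint arm with a two-finger parallel gripper is mounted at the origin on the work surface. World frame = base frame: x ahead of the robot, y to its left, z up, the work surface at z = 0. Lengths are in m, angles in rad, forces in N, time in s.
With the tool pointing down it reaches from about 0.425 to 1.125 m from the base axis. Payload 14.9 kg.
Tool frame: the origin (TCP) lies at the very end of the fingers, on their centre line; the grasp point (between the pads) lies 19 mm behind it; z points along the fingers, y is the line along which they close (so a half turn about z gives the same grasp; the last joint's range is limited). The gripper opens to 91 mm and grips with 3 to 60 N. Pads are 32 mm wide; open, the fingers measure 118 mm over their backs; the gripper's body (76 mm by 178 mm) begins 60 mm behind the grasp point.
Start: joints at [-1.312, 0.379, 1.734, -0, 1.028, -0.033], TCP at [0.201, -0.67, 0.214] pointing down, gripper open.
Joint ranges: [-2.77, 2.77], [-0.74, 2.19], [0, 2.66], [-1.06, 4.2], [0.31, 2.87], [-3.08, 3.08]. Speed limits (rad/s): [1.89, 1.89, 2.39, 3.14, 3.14, 3.14].

INTERFACE

Orientations are given as a unit quaternion [x, y, z, w].
In Python, from rig import monitor, snapshot, camera_model, ticket gives the robot as it stands.
- The arm moves only by the shell command python3 -m creep 'ROWS'. ROWS is JSON, one flat list of numbers, 5 for each row, row after row: the opening, from -1 (shut) to 1 (fully open), so that 0 is half open, then the shift along the tool's x, y, z each as a share of 30 mm, from -1 to 1, then the turn about the tool's z as a share of 8 degrees, from -1 to 1. A call has 1 to 5 rows; each row shifts and turns the commanded pose from where the row before left it, along the tool's axes as they then stand; what a row does not reach is not made up. A row lasts 1/8 s, in which the tool goes at most 62.5 mm and 10.7 degrees, less where a joint would pass 70% of its speed; a pose out of reach is approached as far as the arm can. A call with a number of a shift or a turn outside -1 to 1 is refused whole. A call with a gripper value outside its range is refused whole. The fingers move at their own pace and stop on an object; the grip force is fixed at half the most. Time passes only in rows, so rows that do not move let the fingers close. It gives the time, the measured TCP pose, the force, the opening and the grip force at its end, in the units of the state.
- monitor.get_state(): the state, without advancing time (a new reading comes with each control period).
- snapshot(name): name is "scene" or "top" or "wrist"; returns the picture (384x512x3 uint8, red, green, blue); there is no depth.
- camera_model(name): a dict with "mtx" (3x3 intrinsics, pixels), "xyz" and "rotation" of the camera in the world. Camera axes: x right, y up, looking along -z (the intrinsics and any distortion apply to the point x, -y, -z); pixel columns grow to the right and rows downward; lengths in m; the calibration is good to about 2 mm. A picture is of the moment at which its call begins: read the wrist's pose just before it. camera_model takes no time and is no camera call; for the wrist camera it gives the pose at the moment of the call.
- ticket.close_job(): hands the job in; it is judged then, once.
The state is a dict: "time_s": time; "joint_pos": joint angles; "joint_velocities": joint speeds; "joint_torque": joint torques, N m; "eef_pos": TCP position; "tool_rot": TCP orientation; "contact_force": force on the tool from outside, world axes, zero at the start; "ft_torque": the same for the moment, N m; "grip_width": opening from 0.0 (shut) to 1.0 (fully open); "finger_force": force on a finger pad.
Only numpy, scipy, OpenCV 4.12 (cv2) and the standard library are available. Lean on these libraries where they do the work, as an engineer would, in place of code of your own. Each camera call takes 0.05 s, during which the arm holds its last target. There are 200 camera calls.

## Working session

There is one attempt and no reset: what is moved stays moved. The work goes in short steps, Python scripts to look and compute and a shell command to move; the robot and the scene stay as the last step left them, time stands still between calls to the robot, and variables do not carry over. Pictures are saved under pics/ and viewed, at most 10 in all, crops included, and the job is handed in when it is done.

```bash
mkdir -p pics
cat > h.py <<'E'
import numpy as np,cv2
from rig import monitor,snapshot,camera_model,ticket
def save(n,f):
    m=camera_model(n);im=snapshot(n);cv2.imwrite('pics/'+f,im[:,:,::-1]);return im,m
def ray(m,u,v):
    K=np.array(m['mtx']);d=np.linalg.solve(K,[u,v,1.]);d=np.array([d[0],-d[1],-d[2]])
    return np.array(m['xyz']),np.array(m['rotation'])@d
def onz(m,u,v,z):
    o,d=ray(m,u,v);return o+d*(z-o[2])/d[2]
E
python3 - <<'E'
from h import *
for n in('scene','top'):
    im,m=save(n,n+'1.png');print(n,m)
a=cv2.imread('pics/scene1.png');b=cv2.imread('pics/top1.png')
cv2.imwrite('pics/t1.png',cv2.resize(b,(800,600)))
s=monitor.get_state();print(s)
E
```

```text
scene {'mtx': array([[362.40124509,   0.        , 266.75054704],
       [  0.        , 362.40124509, 191.85626855],
       [  0.        ,   0.        ,   1.        ]]), 'xyz': array([ 1.34377863, -0.05946024,  0.54363495]), 'rotation': array([0.38594512, 0.307507  , 0.55644859, 0.66846897])}
top {'mtx': array([[351.06593787,   0.        , 250.84646893],
       [  0.        , 351.06593787, 194.22617497],
       [  0.        ,   0.        ,   1.        ]]), 'xyz': array([0.45284714, 0.08055546, 1.0352324 ]), 'rotation': array([ 0.04732474, -0.0614722 , -0.69530768,  0.71451296])}
{'time_s': 0.1, 'joint_pos': array([-1.31231821e+00,  3.79397667e-01,  1.73469420e+00, -1.76978227e-05,
        1.02851924e+00, -3.32900726e-02]), 'joint_velocities': array([ 0.00137147, -0.00165707, -0.00181265, -0.0037827 ,  0.00053486,
       -0.00020952]), 'joint_torque': array([ 2.12624174e-03, -7.65033460e+01, -4.35290873e+01,  6.52860501e-02,
        3.98290541e-02,  1.43656462e-05]), 'eef_pos': array([ 0.20126038, -0.67007913,  0.21333876]), 'tool_rot': array([ 9.89376982e-01,  1.45371692e-01, -6.47440136e-05, -5.05151787e-04]), 'contact_force': array([ 0.42438512, -0.53793707,  0.18656493]), 'ft_torque': array([ 0.00998768, -0.05247059,  0.00262575]), 'finger_force': 0.0, 'grip_width': 0.9973590448175763}
```

View pics/t1.png

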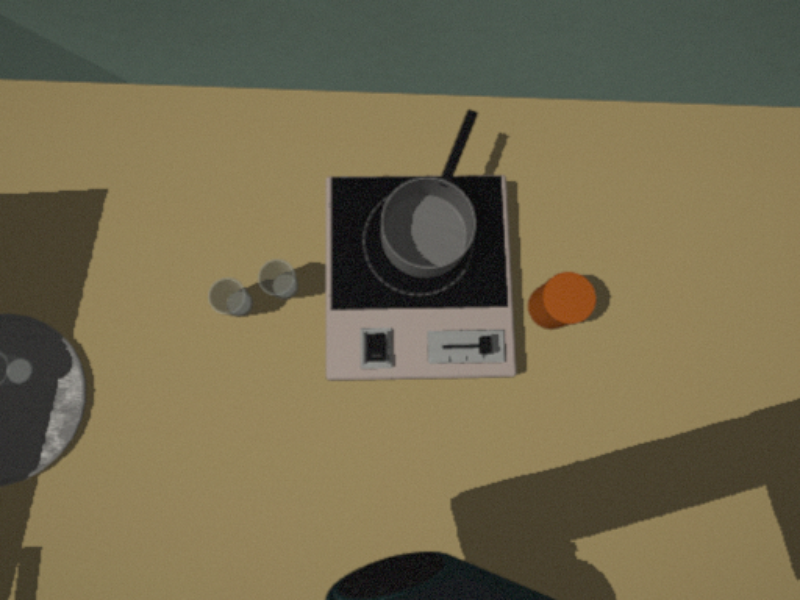

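View pics/scene1.png

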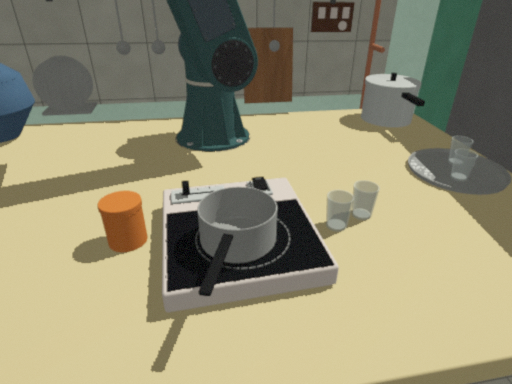

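The top view (800×600) shows the toggle on the left near (377,347), the lever gate on the right with its knob at (487,345) at the off end, the tin at (565,300) and the glasses at (230,297) and (278,278). The scene view agrees. Next I'll measure the plate, toggle and knob.

```bash
sed -i "s/np.array(m\['rotation'\])@d/R.from_quat(m['rotation']).apply(d)/; 1a from scipy.spatial.transform import Rotation as R" h.py
python3 - <<'E'
from h import *
im=cv2.imread('pics/top1.png');m=camera_model('top')
print('cam z axis',R.from_quat(m['rotation']).apply([0,0,-1]))
s=.64
for nm,(u,v),z in [('hobNL',(331,307),.06),('hobNR',(508,307),.06),('hobFL',(331,177),.06),('hobFR',(504,177),.06),('panNL',(327,379),.056),('panNR',(515,376),.056),('tin',(569,297),.112),('g1',(277,277),.0),('pan rim',(430,227),.14)]:
    print(nm,onz(m,u*s,v*s,z).round(4))
g=cv2.cvtColor(im,cv2.COLOR_BGR2GRAY)
x0,y0=208,198;c=g[y0:244,x0:331]
n,l,st,ce=cv2.connectedComponentsWithStats((c<75).astype('uint8'))
for i in range(1,n):
    if st[i,4]>15:
        u,v=ce[i]+[x0,y0];print(st[i]+[x0,y0,0,0,0],u,v,onz(m,u,v,.078).round(4))
cv2.imwrite('pics/c1.png',cv2.resize(im[y0:246,x0:335],None,fx=6,fy=6,interpolation=cv2.INTER_CUBIC))
E
```

```text
cam z axis [ 0.15365588 -0.01785591 -0.98796307]
hobNL [0.595 0.172 0.06 ]
hobNR [ 0.6042 -0.1468  0.06  ]
hobFL [0.8394 0.1824 0.06  ]
hobFR [ 0.8505 -0.141   0.06  ]
panNL [0.467 0.174 0.056]
panNR [ 0.4809 -0.1594  0.056 ]
tin [ 0.6165 -0.2402  0.112 ]
g1 [0.6588 0.2833 0.    ]
pan rim [0.7248 0.0034 0.14  ]
[329 198   2  35  52] 329.6730769230769 212.09615384615384 [ 0.5583 -0.1549  0.078 ]
[233 212  19  20 302] 242.0496688741722 221.90728476821192 [0.5247 0.0853 0.078 ]
[284 214  36  13 182] 307.74725274725273 220.37912087912088 [ 0.5338 -0.0944  0.078 ]
```

View pics/c1.png

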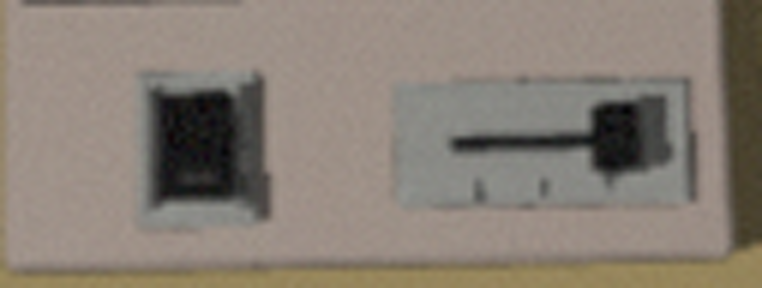

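The crop shows the toggle base as (137,72)-(262,72)-(268,217)-(140,230), the gate as (393,82)-(690,78)-(694,206)-(391,206), and the knob top at about (617,135), right of the slot. I'll work out the targets from these.

Run:
```python
from h import *
m=camera_model('top')
f=lambda X,Y,z:onz(m,208+(X+.5)/6-.5,198+(Y+.5)/6-.5,z)
t=[f(X,Y,.064) for X,Y in[(137,72),(258,72),(262,226),(140,230)]]
g=[f(X,Y,.064) for X,Y in[(393,82),(690,78),(694,206),(391,206)]]
for q in(t,g):print(np.round(q,4).tolist(),np.mean(q,0).round(4))
d=np.mean(t,0)-np.mean(g,0);print('yaw',np.degrees(np.arctan2(-d[0],d[1])),np.linalg.norm(d))
print('knob',f(617,135,.099))
s=monitor.get_state();r=R.from_quat(s['tool_rot'])
print(r.as_matrix().round(3))
```

```text
[[0.5591, 0.1186, 0.064], [0.5607, 0.0626, 0.064], [0.4898, 0.059, 0.064], [0.4865, 0.1148, 0.064]] [0.524  0.0888 0.064 ]
[[0.5578, -0.0001, 0.064], [0.5635, -0.1385, 0.064], [0.5042, -0.14, 0.064], [0.5005, -0.0001, 0.064]] [ 0.5315 -0.0697  0.064 ]
yaw 2.7005011952691746 0.15859759518955727
knob [ 0.5330073  -0.09771005  0.099     ]
[[ 0.958  0.288 -0.   ]
 [ 0.288 -0.958  0.001]
 [ 0.    -0.001 -1.   ]]
```

```bash
python3 -m creep '[-1,1,0,0,0.89, -1,1,0,0,0.89, -1,1,-1,0,0, -1,1,-1,0,0, -1,1,-1,0,0]'
python3 -m creep '[-1,1,-1,0,0, -1,1,-1,0,0, -1,1,-1,0,0, -1,1,-1,0,0, -1,1,-1,0,0]'
python3 -m creep '[-1,0.2,-1,0,0, -1,0,-1,0,0, -1,0,-1,0,0, -1,0,-1,0,0, -1,0,-1,0,0]'
python3 -m creep '[-1,0,-1,0,0, -1,0,-1,0,0, -1,0,-1,0,0, -1,0,-1,0,0, -1,0,-1,0,0]'
```

```text
time_s: 0.72
eef_pos: [0.3464, -0.5618, 0.2136]
tool_rot: [1.0, 0.022, -0.0, -0.0]
contact_force: [0.4, -0.9, -0.6]
grip_width: 0.483
finger_force: 0.0
time_s: 1.35
eef_pos: [0.4898, -0.4054, 0.2137]
tool_rot: [1.0, 0.022, -0.0, -0.0]
contact_force: [0.0, -0.2, 1.0]
grip_width: 0.006
finger_force: 0.0
time_s: 1.98
eef_pos: [0.4883, -0.2555, 0.2137]
tool_rot: [1.0, 0.022, -0.0, -0.0]
contact_force: [0.5, 0.2, 0.1]
grip_width: 0.005
finger_force: 0.0
time_s: 2.6
eef_pos: [0.4818, -0.1057, 0.2138]
tool_rot: [1.0, 0.022, -0.0, -0.0]
contact_force: [0.0, 0.0, -0.3]
grip_width: 0.005
finger_force: 0.0
```

```bash
python3 -m creep '[-1,0.4,-1,0,0, -1,0.39,-1,0,0, -1,0,-1,0,0, -1,0,-1,0,0, -1,0,-1,0,0]'
python3 -m creep '[-1,0,-1,0,0, -1,0,-0.44,0,0, -1,0,0,1,0, -1,0,0,1,0, -1,0,0,0,0]'
python3 - <<'E'
from h import *
im,m=save('wrist','w1.png');print(m['xyz'],m['mtx'][0,0]);print(monitor.get_state()['eef_pos'])
E
```

```text
time_s: 3.22
eef_pos: [0.499, 0.0452, 0.2138]
tool_rot: [1.0, 0.022, -0.0, 0.0]
contact_force: [0.3, -0.1, -0.1]
grip_width: 0.007
finger_force: 0.0
time_s: 3.85
eef_pos: [0.4961, 0.0869, 0.1523]
tool_rot: [1.0, 0.022, -0.002, 0.0]
contact_force: [-0.1, -1.1, -0.3]
grip_width: 0.008
finger_force: 0.0
[0.58042244 0.09003222 0.32371447] 292.2765536290639
[0.49704789 0.0870515  0.15369172]
```

View pics/w1.png

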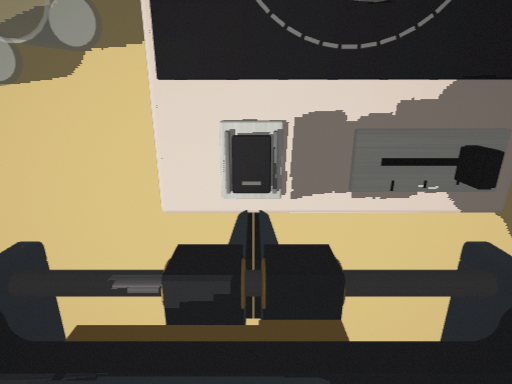

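The wrist view shows the toggle base at (220..286, 121..198), the rocker at (231..272, 134..193), the gate's left edge near column 352, and the knob near (480,166). I'll check these against the top-view estimate.

Run:
```python
from h import *
m=camera_model('wrist')
q=[onz(m,u,v,.064) for u,v in[(221,121),(284,121),(284,198),(221,198)]]
print(np.round(q,4).tolist(),np.mean(q,0))
print('knob top',[onz(m,u,v,.099).round(4) for u,v in[(461,146),(484,188),(502,186),(458,182)]])
```

```text
[[0.56, 0.117, 0.064], [0.5623, 0.062, 0.064], [0.4913, 0.0567, 0.064], [0.4887, 0.1163, 0.064]] [0.52557439 0.08799335 0.064     ]
knob top [array([ 0.5517, -0.0729,  0.099 ]), array([ 0.5187, -0.1003,  0.099 ]), array([ 0.521 , -0.1144,  0.099 ]), array([ 0.5228, -0.0779,  0.099 ])]
```

```bash
python3 -m creep '[-1,0,0,1,0, -1,0,0,1,0, -1,0,0,0.13,0, -1,0,0,0.2,0, -1,0,0,0,0]'
python3 -m creep '[-1,0,0,0.12,0, -1,0,0,0.12,0, -1,0,0,0.12,0, -1,0,0,0,0]'
```

```text
time_s: 4.53
eef_pos: [0.498, 0.0874, 0.0849]
tool_rot: [1.0, 0.022, 0.001, -0.0]
contact_force: [0.1, 0.8, -0.2]
grip_width: 0.005
finger_force: 0.0
time_s: 5.03
eef_pos: [0.4976, 0.0874, 0.0749]
tool_rot: [1.0, 0.022, -0.0, 0.0]
contact_force: [-16.8, -2.2, 42.2]
grip_width: 0.009
finger_force: 21.9
```

```bash
python3 -m creep '[-1,0,0,-1,0, -1,0,0,-1,0, -1,0,0,-0.6,0, -1,0,0,0,0]'
python3 - <<'E'
from h import *
im,m=save('wrist','w2.png');c=lambda f:cv2.resize(cv2.imread(f)[110:220,150:512],(760,231))
cv2.imwrite('pics/w12.png',np.vstack([c('pics/w1.png'),c('pics/w2.png')]));print(monitor.get_state()['eef_pos'])
E
```

```text
time_s: 5.52
eef_pos: [0.4981, 0.0875, 0.1521]
tool_rot: [1.0, 0.022, 0.001, -0.0]
contact_force: [-0.6, -0.2, 0.4]
grip_width: 0.005
finger_force: 0.0
[0.49747151 0.0873908  0.15110597]
```

View pics/w12.png

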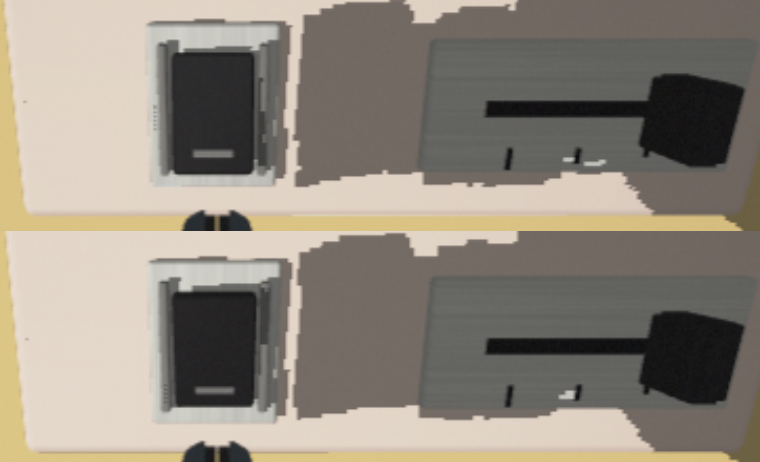

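The rocker has tipped: its near end is now down and narrower in view, so the plate is on, and the lever hasn't moved. Next I'll go right of the knob.

```bash
python3 -m creep '[-1,0,1,0,0, -1,0,1,0,0, -1,0,1,0,0, -1,0.45,1,0,0, -1,0.45,1,0,0]'
python3 -m creep '[-1,0,1,0,0, -1,0,1,0,0, -1,0,0.5,0,0, -1,0,0,0,0]'
python3 - <<'E'
from h import *
im,m=save('wrist','w3.png');print(monitor.get_state()['eef_pos'])
E
```

```text
time_s: 6.2
eef_pos: [0.5305, -0.0622, 0.1498]
tool_rot: [1.0, 0.022, -0.001, -0.0]
contact_force: [1.5, -0.5, 0.9]
grip_width: 0.003
finger_force: 0.0
time_s: 6.7
eef_pos: [0.5338, -0.1365, 0.1504]
tool_rot: [1.0, 0.021, -0.001, -0.0]
contact_force: [-0.2, 0.8, 0.3]
grip_width: 0.01
finger_force: 0.0
[ 0.53374944 -0.1358936   0.1505919 ]
```

View pics/w3.png

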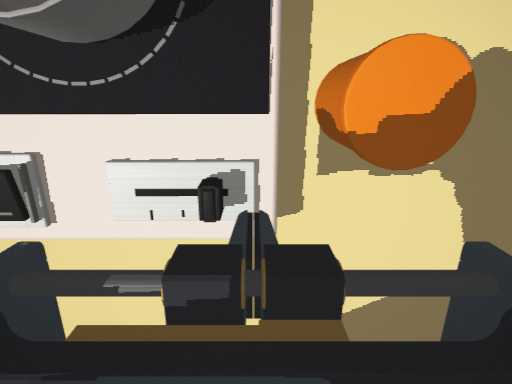

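The view shows the knob at columns 198..223, rows 178..221, the gate at (107..258, 160..221), and the tin well clear at (395,100). I'll check the gap before descending.

Run:
```python
from h import *
m=camera_model('wrist')
q=[onz(m,u,v,.064) for u,v in[(108,161),(256,161),(258,221),(110,221)]]
print(np.round(q,4).tolist(),np.mean(q,0))
print('knob R edge',onz(m,223,179,.099),onz(m,222,221,.099), onz(m,202,221,.099))
```

```text
[[0.5576, -0.005, 0.064], [0.5632, -0.138, 0.064], [0.5048, -0.1426, 0.064], [0.4988, -0.0008, 0.064]] [ 0.53109958 -0.0716012   0.064     ]
knob R edge [ 0.55497629 -0.11186579  0.099     ] [ 0.51882548 -0.11145604  0.099     ] [ 0.51812797 -0.09489165  0.099     ]
```

```bash
python3 -m creep '[-1,0,0,1,0, -1,0,0,1,0, -1,0,0,0.49,0, -1,0,0,0,0]' && python3 -m creep '[-1,0,-0.3,0,0, -1,0,-0.3,0,0, -1,0,-0.3,0,0, -1,0,-0.3,0,0, -1,0,-0.3,0,0]' && python3 -m creep '[-1,0,-0.3,0,0, -1,0,-0.3,0,0, -1,0,0,0,0]'
```

```text
time_s: 7.25
eef_pos: [0.5337, -0.1355, 0.0759]
tool_rot: [1.0, 0.022, -0.001, -0.0]
contact_force: [0.6, -0.4, -0.1]
grip_width: 0.001
finger_force: 0.0
time_s: 7.88
eef_pos: [0.5323, -0.0905, 0.0769]
tool_rot: [1.0, 0.022, 0.0, -0.0]
contact_force: [0.7, 1.2, 0.8]
grip_width: 0.007
finger_force: 0.0
time_s: 8.25
eef_pos: [0.5313, -0.0726, 0.0765]
tool_rot: [1.0, 0.022, -0.0, -0.0]
contact_force: [-0.2, -0.0, 0.2]
grip_width: 0.005
finger_force: 0.0
```

```bash
python3 -m creep '[-1,0,-0.15,0,0, -1,0,-0.1,0,0, -1,0,0,0,0]' && python3 -m creep '[-1,0,-0.1,0,0, -1,0,0,0,0]'
```

```text
time_s: 8.62
eef_pos: [0.5311, -0.0656, 0.0765]
tool_rot: [1.0, 0.022, -0.0, -0.0]
contact_force: [-0.2, 0.5, -0.1]
grip_width: 0.004
finger_force: 0.0
time_s: 8.88
eef_pos: [0.5309, -0.0627, 0.0765]
tool_rot: [1.0, 0.022, -0.0, -0.0]
contact_force: [0.0, 0.4, -0.4]
grip_width: 0.007
finger_force: 0.0
```

Still no contact force. I'll back off to the right, go up and look.

```bash
python3 -m creep '[-1,0,1,0,0, -1,0,0.5,-1,0, -1,0,0.5,-1,0, -1,0,0,-0.5,0, -1,0,0,0,0]'
python3 - <<'E'
from h import *
im,m=save('wrist','w4.png');print(monitor.get_state()['eef_pos'])
E
```

```text
time_s: 9.5
eef_pos: [0.5338, -0.1225, 0.152]
tool_rot: [1.0, 0.022, 0.001, 0.0]
contact_force: [-0.4, 0.3, 0.0]
grip_width: 0.003
finger_force: 0.0
[ 0.53330222 -0.12225319  0.15111833]
```

View pics/w4.png

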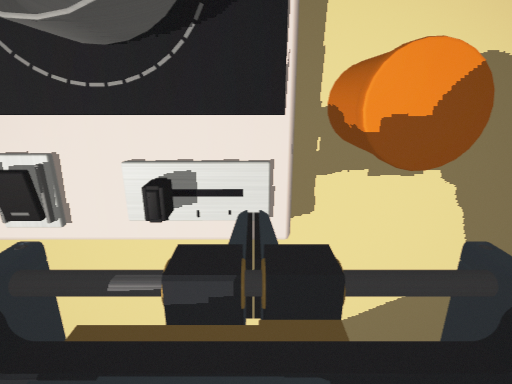

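The knob is now at the left end of the slot, front face at columns 144..162, covering the third tick; the other two ticks are free at 198 and 230. A quick numeric check of its position comes next.

Run:
```python
from h import *
m=camera_model('wrist')
G=np.mean([onz(m,u,v,.064) for u,v in[(124,161),(270,161),(272,221),(127,221)]],0)
a=onz(m,144,221,.099);b=onz(m,162,221,.099)
k=(a+b)/2;yv=np.array([-.044,.999,0]);print(G,a,b,'lever',(k-G)@yv+.03)
im=snapshot('top');c=im[198:246,208:335,::-1]
cv2.imwrite('pics/c2.png',cv2.resize(c,None,fx=6,fy=6,interpolation=cv2.INTER_CUBIC))
```

```text
[ 0.53112925 -0.07205485  0.064     ] [ 0.51542033 -0.03304255  0.099     ] [ 0.51605911 -0.04798186  0.099     ] lever 0.062188246607372315
```

View pics/c2.png

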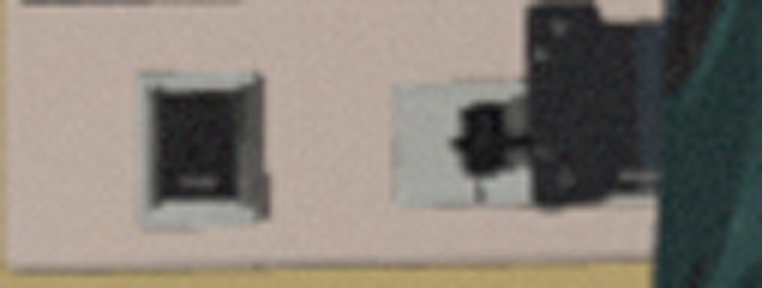

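The crop shows the knob at (485,137), on the boil tick (480,190), and the lever reading is about 0.062, so it's at the end stop. The arm is clear of everything, so I'm handing in.

```bash
python3 -c "
from rig import ticket;print(ticket.close_job())"
```

```text
the job is handed in; nothing more can be done
None
```

The plate is switched on and the power lever is at the boil stop, measured at about 0.062 m against 0.060; the pan, glasses and tin were not touched, and the job was handed in at about 10 s.

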